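Close up a modular optical train: lens cube into its bay, bridge plate over the row

TASK

Finish the small optical train: take the cube that holds the lens and press it fully home on the studs of the empty bay between the source and camera cubes, with its lens square across the beam that runs along the rail. Then press the long three-bay bridge plate down over the studs of all three cubes until it has snapped home flat along its whole length, and let go. Leave everything else on the breadboard where it stands.

Things in the scene. Friction and masses are not known exactly. Their poses are not given: they have to be found in the camera images.
- lens_cube_mid (a point): Lens cube, ~120 g: black cage 50x50x50 mm plus four 10 mm studs on top. An upright grey plate with a round lens crosses its middle: from above, a straight bar parallel to two sides. Point: cage centre, 25 mm above the underside. x = lens axis through the open faces (either way is the same); y = towards its two flat closed faces; z up. Underside: four stud sockets and a snap slot, 12 mm deep.
- long_plate_mid (a point): Long bridge plate, ~90 g: flat, black, three bays at 54 mm pitch, 158 mm long (x), 50 wide (y), 16 thick, sockets (12 mm deep) down; same either way round. Point: its centre, 8 mm above the underside. Home, this point is 58 mm above the bay point. Set on lightly it stops about 7 mm high on the two snap studs of the end cubes; 8 to 15 N in all snaps it home.
- bay (a point): Middle bay of the fixed grey rail (170x60 mm): bay centre on the rail's face, 10 mm above the table. x along the rail (the beam), y across, z up. Four studs 10 mm wide and high, tips tapered (a part may enter 3 mm off), at 14 mm either way, round a split snap stud. Home, the lens cube's point is 25 mm above this. Set on lightly it stops about 7 mm high; a push of 8 to 14 N snaps it home.
- source_top (a point): Top centre of the source cube, black, 50x50x50 mm, bolted on the rail 54 mm from the bay centre (-x), so 4 mm clear of a cube in the bay; ribbed heat sink on its outer face. Four plain studs at 14 mm either way and a snap stud in the middle, 10 mm high, stand on this face, 50 mm above the bay's. Axes as the bay's.
- camera_top (a point): Top centre of the camera cube, the same as the source cube but on the other side of the bay (+x), with a small grey camera housing on its outer face. Same studs on top. Axes as the bay's.
- mirror_cube: A bystander: black cage like the lens cube (50 mm, 58 mm high with studs), open on all sides, with its grey plate on the diagonal, carrying a mirror. Origin at the centre of its underside.
- empty_cube: A bystander: black cage like the lens cube (50 mm, 58 mm high with studs), open on all sides, with no plate inside. Origin at the centre of its underside.
- short_plate: A bystander: a plate like the long one but two bays, 104 mm, long (x), 50 mm wide, 16 mm thick. Origin at the centre of its underside.
- pillar: A bystander: steel pillar 25 mm across, 50 mm high, standing 48 to 65 mm from the lens cube's centre, off one of its open faces or a corner there. Origin at the centre of its underside.
- collar: A bystander: black collar 32 mm across, 12 mm high, lying beside a long edge of the long plate, 2 to 9 mm off it and up to 30 mm from its middle. Origin at the centre of its underside.
- dust_cap: A bystander: red rubber cap 22 mm across, 22 mm high, beside the rail. Origin at the centre of its underside.
- driver: A bystander: small screwdriver, 150 mm long, lying on the table between the robot and the rail.
- mirror_mount: A fixed obstacle: black mirror mount on a 25 mm steel post with a round foot 56 mm across, 131 mm high in all, standing between the robot and the plates. Origin at the centre of its foot.
- jar: A bystander: jar 64 mm across, 85 mm high with a green cap. Origin at the centre of its underside.
- sample_box: A bystander: copper block with two red caps on an aluminium plate 80 x 60 mm, 56 mm high in all. Origin at the centre of its underside.
Not all that is in view belongs to the job. What is shaped like the part that bears long_plate_mid but red, white or yellow is not meant.

How it is judged:
On the way:
1. the lens cube is fully home in the middle bay, its lens square across the beam (x of lens_cube_mid in the frame of bay between -0.002 and 0.002 m and y of lens_cube_mid in the frame of bay between -0.002 and 0.002 m and z of lens_cube_mid in the frame of bay between 0.0235 and 0.0268 m and angle between the x axis of lens_cube_mid and the x axis of bay, either way round below 0.08 rad and angle between the z axis of lens_cube_mid and the z axis of bay, either way round below 0.05 rad), for 0.2 s.
At the end, for the whole second after the job is handed in: Lens cube in the middle bay within 2 mm sideways, 1.8 mm of fully down and 0.08 rad of the beam (either way round). Long plate over the three cubes within 2.5 mm sideways, 1.8 mm of fully down, 0.05 rad along and 0.02 rad level. Both at rest; no bystander moved over 25 mm (all of step 1 and x of long_plate_mid in the frame of bay between -0.0025 and 0.0025 m and y of long_plate_mid in the frame of bay between -0.0025 and 0.0025 m and z of long_plate_mid in the frame of bay between 0.0565 and 0.0598 m and angle between the x axis of long_plate_mid and the x axis of bay, either way round below 0.05 rad and angle between the z axis of long_plate_mid and the z axis of bay, either way round below 0.02 rad and linear speed of each of lens_cube, long_plate below 0.02 m/s); the robot touches nothing.
It fails at once if another cube or the short plate was moved more than 25 mm (distance of any of mirror_cube, empty_cube, short_plate from where it was at the start of the episode above 0.025 m).
It fails at once if the pillar, the collar or the dust cap was moved more than 25 mm (distance of any of pillar, collar, dust_cap from where it was at the start of the episode above 0.025 m).
It fails at once if the screwdriver, the jar or the copper sample box was moved more than 25 mm (distance of any of driver, jar, sample_box from where it was at the start of the episode above 0.025 m).
It also fails if it takes over 64 s, if anything falls off the work surface, if the arm or the gripper's body presses on something with over 40 N, if the wrist force passes 120 N, or if a joint passes its speed limit or range.

ROBOT

A 7-joint arm with a two-finger parallel gripper is mounted at the origin on the work surface. World frame = base frame: x ahead of the robot, y to its left, z up, the work surface at z = 0. Lengths are in m, angles in rad, forces in N, time in s.
With the tool pointing down it reaches from about 0.425 to 1.025 m from the base axis. Payload 9.4 kg.
Tool frame: the origin (TCP) lies midway between the tips of the shut fingers; the grasp point (between the pads) lies behind it (bot.tcp_to_grasp is the x of the grasp point in the tool frame, in m); x points along the fingers, y is the direction in which the jaws open and shut, and the axes are right-handed (so a half turn about x gives the same grasp; the last joint's range is limited). The gripper opens to 93 mm and grips with 3 to 60 N. Pads are 15 mm wide; open, the fingers measure 128 mm over their backs; the gripper's body (75 mm by 188 mm) begins 65 mm behind the grasp point.
Start: joints at [1.164, 0.599, -0.003, 1.599, 0.002, 0.943, -0.08], TCP at [0.235, -0.686, 0.219] pointing down, gripper open.
Joint ranges: [-2.57, 2.57], [-0.35, 1.97], [-1.29, 1.29], [0.11, 2.56], [-1.05, 4.19], [0.11, 1.86], [-2.63, 2.63]. Speed limits (rad/s): [2.22, 2.22, 3.01, 3.01, 3.14, 3.14, 3.14].

INTERFACE

Orientations are given as [roll, pitch, yaw] about the fixed x, y, z axes, in that order (R = Rz(yaw) Ry(pitch) Rx(roll)).
In Python, from rig import bot, cams, ticket gives the robot as it stands.
- The arm moves only by the shell command python3 -m pendant 'ROWS' [OPENING] [FORCE]. ROWS is JSON, a list of rows, each a list of 2 entries, a list of its own where there are three numbers: the shift along the tool's x, y, z in cm, then the turn, a rotation vector about the tool's x, y, z in rad. In form: [[[tx, ty, tz], [ax, ay, az]], ...]. A call has 1 to 8 rows; each row shifts and turns the commanded pose from where the row before left it, along the tool's axes as they then stand; what a row does not reach is not made up. A row lasts 1/8 s, in which the tool goes at most 62.5 mm and 10.7 degrees, less where a joint would pass 70% of its speed; a pose out of reach is approached as far as the arm can. A call with a gripper value outside its range is refused whole. OPENING is the finger opening in cm, from 0 to 9.3, set as the call begins (- or left out, the last holds). The fingers move at their own pace and stop on an object; FORCE is the grip in N (left out, the last holds). Time passes only in rows, so rows that do not move let the fingers close. It gives the time, the measured TCP pose, the force and the opening at its end, in the units of the state.
- bot.observe(): the state, without advancing time (a new reading comes with each control period).
- cams.get_image(name): name is "scene" or "top" or "wrist"; returns the picture (400x640x3 uint8, red, green, blue); there is no depth.
- cams.camera_params(name): a dict with "camera_matrix" (3x3 intrinsics, pixels), "rvec" (rotation vector, rad) and "tvec" (3), from world to camera coordinates, as OpenCV has them. Camera axes: x right, y down, z forward; pixel columns grow to the right and rows downward; lengths in m; the calibration is good to about 2 mm. A picture is of the moment at which its call begins: read the wrist's pose just before it. camera_params takes no time and is no camera call; for the wrist camera it gives the pose at the moment of the call.
- ticket.finish_job(): hands the job in, once; it reports no verdict.
The state is a dict: "time_s": time; "joint_positions": joint angles; "joint_vel": joint speeds; "joint_efforts": joint torques, N m; "position": TCP position; "tool_rot": TCP orientation; "wrist_force": force on the tool from outside, world axes, zero at the start; "ft_torque": the same for the moment, N m; "finger_gap": finger opening in m.
Only numpy, scipy, OpenCV 4.12 (cv2) and the standard library are available. Lean on these libraries where they do the work, as an engineer would, in place of code of your own. Each camera call takes 0.05 s, during which the arm holds its last target. There are 200 camera calls.

## Working session

There is one attempt and no reset: what is moved stays moved. The work goes in short steps, Python scripts to look and compute and a shell command to move; the robot and the scene stay as the last step left them, time stands still between calls to the robot, and variables do not carry over. Pictures are saved under pics/ and viewed, about 8 in all and at most 12, crops included, and the job is handed in when it is done.

```bash
mkdir -p pics; ls
python3 - <<'E'
from rig import bot,cams
import cv2,numpy as np
s=bot.observe();print(s['position'],s['tool_rot'],s['time_s'],bot.tcp_to_grasp)
for n in("top","scene"):
    im=cams.get_image(n);cv2.imwrite(f"pics/{n}0.png",im[:,:,::-1]);p=cams.camera_params(n)
    print(n,p)
E
```

```text
pics
[ 0.23460857 -0.68548055  0.2177869 ] [-1.46173716  1.56927178  2.00970349] 0.0 -0.0188
top {'camera_matrix': array([[452.11486015,   0.        , 320.56268919],
       [  0.        , 452.11486015, 200.13559617],
       [  0.        ,   0.        ,   1.        ]]), 'rvec': array([ 2.16750398, -2.16501373,  0.17303312]), 'tvec': array([0.09008084, 0.51957636, 1.23404904])}
scene {'camera_matrix': array([[472.81601828,   0.        , 316.30579695],
       [  0.        , 472.81601828, 193.78343718],
       [  0.        ,   0.        ,   1.        ]]), 'rvec': array([ 1.40920814,  1.91558606, -1.00531725]), 'tvec': array([ 0.04591085, -0.24302438,  1.91084006])}
```

View pics/top0.png

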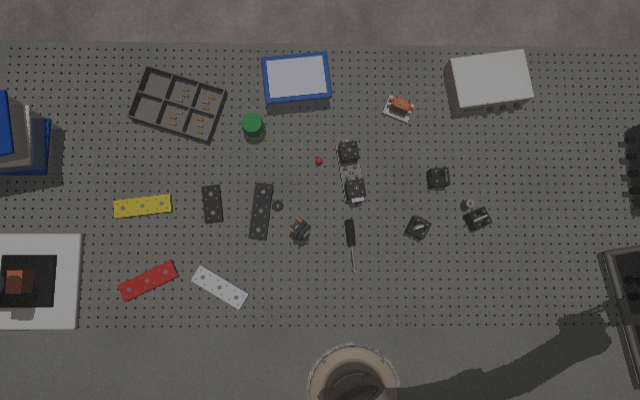

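View pics/scene0.png

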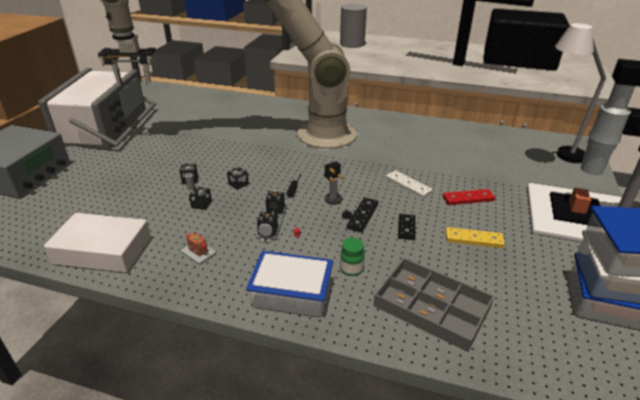

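Top view: black three-hole plate at (262,210) with the collar at (278,205) beside it is the long plate; the two-hole plate at (212,203) is the short one. The rail runs from about (349,152) to (356,190). The cubes are at (438,178), (418,228) and (478,218); the last has a pillar at (469,203), so it is probably the lens cube. I'll confirm with an enlarged crop.

```bash
cat > h.py <<'E'
import numpy as np,cv2
from rig import bot,cams
from scipy.spatial.transform import Rotation as R
def ray(p,uv):
    K,rv,t=p['camera_matrix'],p['rvec'],np.array(p['tvec']).ravel()
    Rm=cv2.Rodrigues(np.array(rv))[0]
    d=Rm.T@np.linalg.inv(K)@np.array([uv[0],uv[1],1.]);return -Rm.T@t,d
def px(p,uv,z):
    c,d=ray(p,uv);return c+d*(z-c[2])/d[2]
def proj(p,X):
    return cv2.projectPoints(np.array(X,float).reshape(-1,3),np.array(p['rvec']),np.array(p['tvec']),p['camera_matrix'],None)[0].reshape(-1,2)
def pose():
    s=bot.observe();return s,R.from_euler('xyz',s['tool_rot'])
E
python3 - <<'E'
from h import *
im=cv2.imread("pics/top0.png")
a=cv2.resize(im[160:245,400:500],None,fx=4,fy=4,interpolation=3)
b=cv2.resize(im[130:215,320:420],None,fx=4,fy=4,interpolation=3)
c=cv2.resize(im[170:250,195:315],None,fx=3.2,fy=3.2,interpolation=3)
o=np.zeros((600,800,3),np.uint8);o[:340,:400]=a;o[:340,400:]=b;o[340:340+c.shape[0],:c.shape[1]]=c
cv2.imwrite("pics/crop1.png",o)
p=cams.camera_params("top")
for n,uv,z in[("lens",(478,218),.055),("mirr",(418,228),.055),("emp",(438,178),.055),("src?",(349,152),.065),("cam?",(356,190),.065),("plate",(262,210),.016),("mount",(300,230),.1),("driver",(350,240),.01),("cap",(319,160),.02)]:print(n,px(p,uv,z).round(3))
s,r=pose();print(r.as_matrix().round(3))
E
```

```text
lens [ 0.468 -0.344  0.055]
mirr [ 0.44  -0.176  0.055]
emp [ 0.58  -0.237  0.055]
src? [0.65  0.013 0.065]
cam? [ 0.544 -0.006  0.065]
plate [0.493 0.256 0.016]
mount [0.431 0.147 0.1  ]
driver [0.409 0.007 0.01 ]
cap [0.637 0.095 0.02 ]
[[-0.001  0.324 -0.946]
 [ 0.001 -0.946 -0.324]
 [-1.    -0.001  0.   ]]
```

View pics/crop1.png

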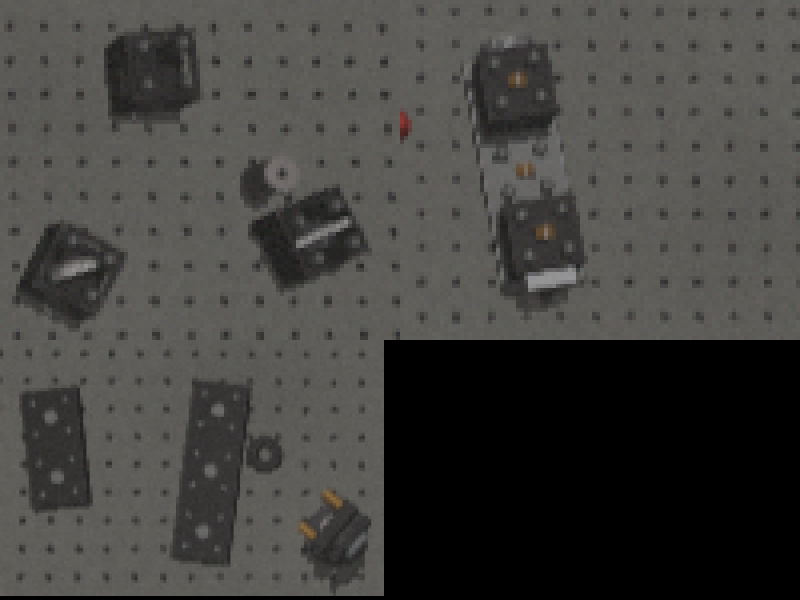

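The crop confirms it. The cube at full-image (478,218) has a bar parallel to its sides and the pillar at its upper-left, so it is the lens cube. The one at (418,228) has its bar on the diagonal (mirror) and the one at (438,178) has no bar (empty). The long plate has three bays, is black, and has the collar at its right edge. The camera cube with the grey housing is at the lower end, nearer the robot.

```bash
cat >> h.py <<'E'
def go(target,ydir=None):
    """rows needed: shift (cm, tool axes) to world target, turn about tool x so tool y is parallel to ydir"""
    s,r=pose();M=r.as_matrix();d=M.T@(np.array(target)-s['position'])*100
    print("shift cm",d.round(2),"n",np.ceil(np.linalg.norm(d)/6.2))
    if ydir is not None:
        v=M.T@np.array([ydir[0],ydir[1],0]);a=np.arctan2(v[2],v[1]);a=(a+np.pi/2)%np.pi-np.pi/2;print("turn x",round(a,4),"tilt",M[:,0].round(4), "j7",s['joint_positions'][6])
def corners(p,pts,z):
    return [px(p,q,z) for q in pts]
E
python3 - <<'E'
from h import *
p=cams.camera_params("top")
f=lambda x,y,z:px(p,(400+x/4,160+y/4),z)
a,b=f(297,245,.05),f(350,222,.05);d=b-a;print(a,b,np.degrees(np.arctan2(d[1],d[0])))
c=f(315,236,.055);print('lens',c,'pillar',f(282,173,.05))
g=lambda x,y,z:px(p,(320+(x-400)/4,130+y/4),z)
S,C=g(517,79,.07),g(545,232,.07);B=g(526,170,.02);print('S',S,'C',C,'mid',(S+C)/2,'B',B,np.linalg.norm(S-C));d=C-S;print('bay x',np.degrees(np.arctan2(d[1],d[0])))
h=lambda x,y,z:px(p,(195+x/3.2,170+(y-340)/3.2),z)
P,Q,m=h(218,410,.016),h(203,531,.016),h(211,470,.016);d=P-Q;print('plate',P,Q,m,np.degrees(np.arctan2(d[1],d[0])),'collar',h(265,454,.012))
go([c[0],c[1],.25],[b[0]-a[0],b[1]-a[1]])
q=cams.camera_params("wrist");Rm=cv2.Rodrigues(q['rvec'])[0];s,r=pose();print('cam in tool',r.as_matrix().T@(-Rm.T@np.ravel(q['tvec'])-s['position']),'axis',(r.as_matrix().T@Rm.T).round(2),q['camera_matrix'][0,0])
E
```

```text
[ 0.45942136 -0.33526889  0.05      ] [ 0.47551529 -0.37321722  0.05      ] -67.01813340779499
lens [ 0.46525212 -0.34626039  0.055     ] pillar [ 0.50971572 -0.32700975  0.05      ]
S [0.65535844 0.01225822 0.07      ] C [ 0.54834908 -0.00596487  0.07      ] mid [0.60185376 0.00314668 0.07      ] B [0.60117635 0.00174569 0.02      ] 0.1085499140299854
bay x -170.33556242395508
plate [0.54486299 0.2531935  0.016     ] [0.43757343 0.26459342 0.016     ] [0.49135991 0.25849364 0.016     ] -6.065136583575438 collar [0.50617013 0.21143036 0.012     ]
shift cm [ -3.19 -24.63 -32.81] n 7.0
turn x -0.0712 tilt [-6.0e-04  1.3e-03 -1.0e+00] j7 -0.0798020412334477
cam in tool [-0.16658135 -0.00029919 -0.07022865] axis [[-0.   -0.26  0.97]
 [ 1.   -0.    0.  ]
 [-0.    0.97  0.26]] 301.3886955661297
```

```bash
python3 -m pendant '[[[0,-3.5,-4.7],[-0.07,0,0]],[[0,-3.5,-4.7],[0,0,0]],[[0,-3.5,-4.7],[0,0,0]],[[0,-3.5,-4.7],[0,0,0]],[[0,-3.5,-4.7],[0,0,0]],[[0,-3.5,-4.7],[0,0,0]],[[0,-3.5,-4.7],[0,0,0]],[[0,0,0],[0,0,0]]]' 9.3
python3 - <<'E'
from h import *
q=cams.camera_params("wrist");im=cams.get_image("wrist");cv2.imwrite("pics/w1.png",im[:,:,::-1])
np.save("w1.npy",q,allow_pickle=True);go([.465,-.346,.25]);print(proj(q,[[.465,-.346,.05]]))
E
```

```text
time_s: 1.1
position: [0.4486, -0.3296, 0.2185]
tool_rot: [-2.264, 1.569, 1.286]
wrist_force: [-1.3, -0.6, 0.3]
finger_gap: 0.093
shift cm [-3.15  1.96 -1.11] n 1.0
[[335.48913175 179.87388638]]
```

View pics/w1.png

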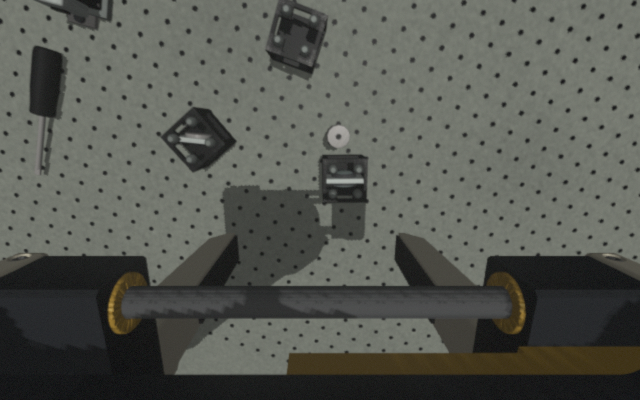

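Wrist view: the lens cube is at (344,180) with its bar nearly along the image rows, so it is square to the jaws. The pillar is at (339,136), off an open face. I'll crop for the studs.

Run:
```python
from h import *
im=cv2.imread("pics/w1.png");cv2.imwrite("pics/w1c.png",cv2.resize(im[145:215,305:385],None,fx=8,fy=8,interpolation=3))
```

```text
(no output)
```

View pics/w1c.png

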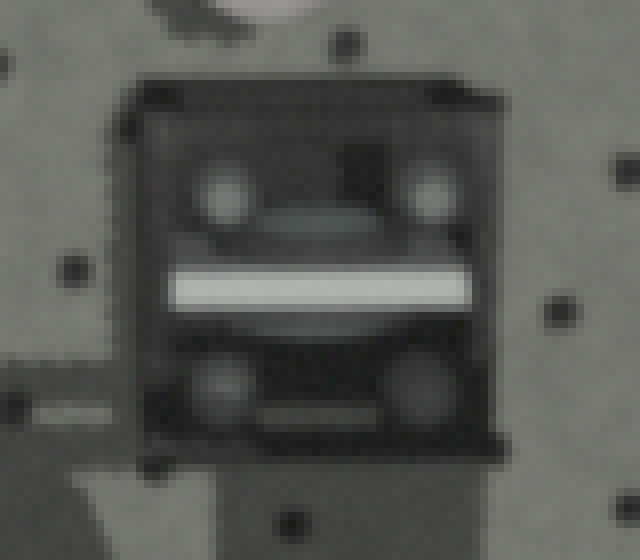

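Stud tops in the crop are at (225,193), (435,193), (222,387) and (425,385); the bar spans (170–470, 288). The bar is level, so the lens axis runs along the tool z axis.

Run:
```python
from h import *
q=np.load("w1.npy",allow_pickle=True).item()
P=np.array([px(q,(305+x/8,145+y/8),.059) for x,y in[(225,193),(435,193),(222,387),(425,385)]]);print(P.round(4))
c=P.mean(0);y=(P[1]-P[0]+P[3]-P[2]);x=(P[0]-P[2]+P[1]-P[3]);ax=np.arctan2(x[1],x[0]);ay=np.arctan2(y[1],y[0])
print(c,np.degrees([ax,ay]),np.linalg.norm(x)/2,np.linalg.norm(y)/2)
go([c[0],c[1],.2],y)
for z in(.08,):go([c[0],c[1],z])
```

```text
[[ 0.4761 -0.3376  0.059 ]
 [ 0.4874 -0.3638  0.059 ]
 [ 0.4512 -0.3483  0.059 ]
 [ 0.4627 -0.374   0.059 ]]
[ 0.46933589 -0.35590536  0.059     ] [ 22.90763497 -66.33974037] 0.026891395270526926 0.028342488424652406
shift cm [ 1.85  3.05 -1.12] n 1.0
turn x -0.0085 tilt [-2.e-04  6.e-04 -1.e+00] j7 -0.6607267637714728
shift cm [13.85  3.05 -1.12] n 3.0
```

```bash
python3 -m pendant '[[[3,1.5,-0.5],[-0.008,0,0]],[[4,1.5,-0.5],[0,0,0]],[[0,0,0],[0,0,0]],[[0,0,0],[0,0,0]]]' 9.3
python3 - <<'E'
from h import *
q=cams.camera_params("wrist");im=cams.get_image("wrist");cv2.imwrite("pics/w2.png",im[:,:,::-1])
np.save("w2.npy",q,allow_pickle=True)
u,v=proj(q,[[.4693,-.3559,.05]])[0];print(u,v)
x0,y0=int(u)-60,int(v)-60
c=im[y0:y0+120,x0:x0+120];cv2.imwrite("pics/w2c.png",cv2.resize(c,None,fx=5,fy=5,interpolation=3)[:,:,::-1]);print(x0,y0)
E
```

```text
time_s: 1.65
position: [0.4662, -0.3587, 0.1492]
tool_rot: [-0.173, 1.57, -2.908]
wrist_force: [-0.5, 0.7, 0.4]
finger_gap: 0.093
314.79888500719295 198.33892727733547
254 138
```

View pics/w2c.png

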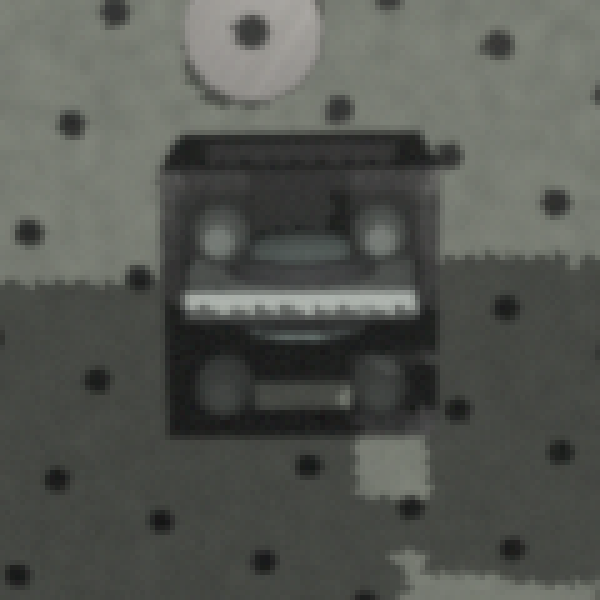

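The crop shows stud tips at (218,240), (382,238), (225,383) and (380,382), and a level bar at (183–418, 302).

Run:
```python
from h import *
q=np.load("w2.npy",allow_pickle=True).item()
P=np.array([px(q,(254+x/5,138+y/5),.059) for x,y in[(218,240),(382,238),(225,383),(380,382)]])
c=P.mean(0);y=(P[1]-P[0]+P[3]-P[2]);x=(P[0]-P[2]+P[1]-P[3])
b=[px(q,(254+u/5,138+302/5),.05) for u in(183,418)];print('bar',(b[0]+b[1])/2,np.linalg.norm(b[0]-b[1]))
print(c,np.degrees(np.arctan2(y[1],y[0])),np.linalg.norm(x)/2,np.linalg.norm(y)/2)
go([c[0],c[1],.014],y)
```

```text
bar [ 0.46899727 -0.35534093  0.05      ] 0.04270728223728057
[ 0.46952655 -0.35531401  0.059     ] -66.17436401453087 0.02605383130638012 0.028044226718650738
shift cm [13.58 -0.2  -0.4 ] n 3.0
turn x -0.0091 tilt [ 6.e-04 -6.e-04 -1.e+00] j7 -0.6468438410745361
```

```bash
python3 -m pendant '[[[0,-0.2,-0.4],[-0.009,0,0]],[[5,0,0],[0,0,0]],[[5,0,0],[0,0,0]],[[3.4,0,0],[0,0,0]],[[0,0,0],[0,0,0]]]' 9.3; python3 -m pendant '[[[0,0,0],[0,0,0]],[[0,0,0],[0,0,0]],[[0,0,0],[0,0,0]],[[0,0,0],[0,0,0]],[[0,0,0],[0,0,0]],[[0,0,0],[0,0,0]]]' 4 40
```

```text
time_s: 2.33
position: [0.4691, -0.3536, 0.0134]
tool_rot: [-1.019, 1.568, 2.541]
wrist_force: [-1.7, -0.3, 0.4]
finger_gap: 0.093
time_s: 3.08
position: [0.4699, -0.3547, 0.0149]
tool_rot: [1.924, 1.57, -0.801]
wrist_force: [-0.5, -0.1, 5.4]
finger_gap: 0.0499
```

```bash
python3 -m pendant '[[[-5,0,0],[0,0,0]],[[-6,0,0],[0,0,0]],[[-6,0,0],[0,0,0]],[[0,0,0],[0,0,0]]]'
python3 - <<'E'
from h import *
b=np.radians(-170.3);go([.52,-.01,.2],[-np.sin(b),np.cos(b)])
E
```

```text
time_s: 3.58
position: [0.4717, -0.356, 0.189]
tool_rot: [2.145, 1.563, -0.58]
wrist_force: [0.0, -0.2, -1.1]
finger_gap: 0.0497
shift cm [ -1.22 -29.68 -18.42] n 6.0
turn x 0.2472 tilt [ 0.0066 -0.0043 -1.    ] j7 -0.644182704955955
```

```bash
python3 -m pendant '[[[0,-5,-3.1],[0,0,0]],[[0,-5,-3.1],[0,0,0]],[[0,-5,-3.1],[0,0,0]],[[0,-5,-3.1],[0,0,0]],[[0,-5,-3.1],[0,0,0]],[[-1,-4.7,-2.9],[0.12,0,0]],[[0,0,0],[0.127,0,0]],[[0,0,0],[0,0,0]]]'; python3 -m pendant '[[[0,0,0],[0,0,0]],[[0,0,0],[0,0,0]]]';python3 - <<'E'
from h import *
b=np.radians(-170.3);go([.52,-.01,.2],[-np.sin(b),np.cos(b)])
q=cams.camera_params("wrist");im=cams.get_image("wrist");cv2.imwrite("pics/w3.png",im[:,:,::-1])
np.save("w3.npy",q,allow_pickle=True)
u,v=proj(q,[[.601,.003,.04]])[0];print(u,v)
x0,y0=max(0,int(u)-110),max(0,int(v)-120)
c=im[y0:y0+200,x0:x0+220];cv2.imwrite("pics/w3c.png",cv2.resize(c,None,fx=3,fy=3,interpolation=3)[:,:,::-1]);print(x0,y0)
E
```

```text
time_s: 4.58
position: [0.5171, -0.008, 0.1935]
tool_rot: [0.116, 1.569, -2.853]
wrist_force: [-0.8, -0.3, -1.4]
finger_gap: 0.0496
time_s: 4.82
position: [0.5175, -0.0095, 0.1943]
tool_rot: [0.107, 1.57, -2.864]
wrist_force: [0.5, -0.5, -0.2]
finger_gap: 0.0496
shift cm [-0.57  0.09 -0.23] n 1.0
turn x 0.0003 tilt [-6.e-04 -2.e-04 -1.e+00] j7 -1.4920425836535665
317.7166851654967 108.48321356403552
207 0
```

View pics/w3c.png

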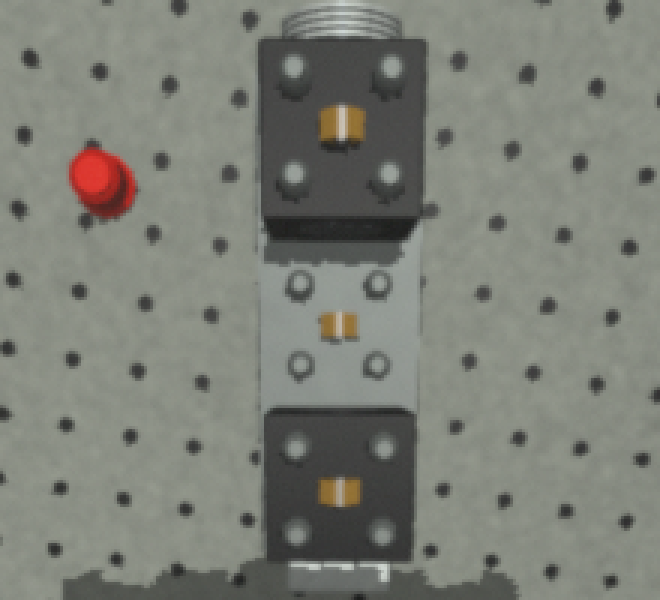

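The view is clear. In the crop, the source studs are at (293,67), (392,66), (295,174) and (389,174). The bay studs are at (301,284), (378,283), (301,364) and (376,363). The camera studs are at (297,446), (385,445), (298,532) and (382,532).

Run:
```python
from h import *
q=np.load("w3.npy",allow_pickle=True).item()
G={'S':([(293,67),(392,66),(295,174),(389,174)],.07),'B':([(301,284),(378,283),(301,364),(376,363)],.02),'C':([(297,446),(385,445),(298,532),(382,532)],.07)}
c={}
for k,(pt,z) in G.items():
    P=np.array([px(q,(207+x/3,y/3),z) for x,y in pt]);c[k]=P.mean(0);x=P[2]+P[3]-P[0]-P[1];y=P[1]+P[3]-P[0]-P[2]
    print(k,c[k].round(4),np.linalg.norm(x)/2,np.linalg.norm(y)/2,np.degrees(np.arctan2(x[1],x[0])))
d=c['C']-c['S'];t=np.arctan2(d[1],d[0]);print('mid',(c['C']+c['S'])/2,np.linalg.norm(d),np.degrees(t))
m=c['B'];go([m[0],m[1],.12],[-np.sin(t),np.cos(t)])
```

```text
S [0.6561 0.0097 0.07  ] 0.028277453997667117 0.0280598957404793 -170.32322536621453
B [0.6028 0.0007 0.02  ] 0.027465790690824554 0.027336880045714263 -170.8357392832321
C [ 0.5506 -0.0082  0.07  ] 0.027783426768374222 0.027633929934005028 -170.71957434642255
mid [0.60335115 0.00074188 0.07      ] 0.10706731928398928 -170.33368337272023
shift cm [ 7.43  0.44 -8.57] n 2.0
turn x 0.0007 tilt [-5.e-04 -1.e-04 -1.e+00] j7 -1.492341361884216
```

```bash
python3 -m pendant '[[[0,0.24,-4.6],[0,0,0]],[[4,0.2,-4.05],[0,0,0]],[[5,0,0],[0,0,0]],[[0,0,0],[0,0,0]],[[0,0,0],[0,0,0]],[[0,0,0],[0,0,0]]]';python3 - <<'E'
from h import *
b=np.radians(-170.33);go([.6036,.0008,.04],[-np.sin(b),np.cos(b)])
print(bot.observe()['wrist_force'])
q=cams.camera_params("wrist");im=cams.get_image("wrist");cv2.imwrite("pics/w4.png",im[:,:,::-1])
E
```

```text
time_s: 5.62
position: [0.6047, 0.0015, 0.1068]
tool_rot: [3.044, 1.568, 0.072]
wrist_force: [-0.4, 0.3, -0.2]
finger_gap: 0.0497
shift cm [6.68 0.05 0.14] n 2.0
turn x 0.0007 tilt [ 3.e-03  2.e-04 -1.e+00] j7 -1.496186132225667
[-0.42411069  0.32985266 -0.19742794]
```

```bash
python3 -m pendant '[[[3.5,0.05,0.1],[0,0,0]],[[2.5,0,0],[0,0,0]],[[0,0,0],[0,0,0]],[[0,0,0],[0,0,0]]]';python3 - <<'E'
from h import *
b=np.radians(-170.33)
go([.6036,.0008,.032],[-np.sin(b),np.cos(b)])
E
```

```text
time_s: 6.18
position: [0.6036, 0.0011, 0.0461]
tool_rot: [3.034, 1.569, 0.062]
wrist_force: [1.0, 0.3, -0.8]
finger_gap: 0.0496
shift cm [1.41 0.03 0.01] n 1.0
turn x 0.001 tilt [ 1.7e-03  1.0e-04 -1.0e+00] j7 -1.4979036562591177
```

```bash
python3 -m pendant '[[[0.7,0,0],[0,0,0]],[[0.5,0,0],[0,0,0]],[[0,0,0],[0,0,0]],[[0,0,0],[0,0,0]]]';python3 -m pendant '[[[0.2,0,0],[0,0,0]],[[0.1,0,0],[0,0,0]],[[0,0,0],[0,0,0]]]'
```

```text
time_s: 6.68
position: [0.6029, 0.0011, 0.0326]
tool_rot: [0.014, 1.571, -2.958]
wrist_force: [0.6, -0.2, -1.4]
finger_gap: 0.0497
time_s: 7.05
position: [0.6036, 0.0013, 0.0303]
tool_rot: [3.137, 1.569, 0.165]
wrist_force: [0.4, 0.5, 6.1]
finger_gap: 0.0498
```

```bash
python3 -m pendant '[[[0.15,0,0],[0,0,0]],[[0,0,0],[0,0,0]]]';python3 -m pendant '[[[0.15,0,0],[0,0,0]],[[0,0,0],[0,0,0]]]';python3 -m pendant '[[[0.15,0,0],[0,0,0]],[[0,0,0],[0,0,0]]]'
```

```text
time_s: 7.3
position: [0.6035, 0.0013, 0.0282]
tool_rot: [-3.107, 1.57, 0.205]
wrist_force: [2.0, 1.2, 0.9]
finger_gap: 0.0499
time_s: 7.55
position: [0.6034, 0.0013, 0.0262]
tool_rot: [-2.989, 1.57, 0.322]
wrist_force: [2.9, 1.1, -4.6]
finger_gap: 0.0496
time_s: 7.8
position: [0.6035, 0.0011, 0.0251]
tool_rot: [3.026, 1.57, 0.055]
wrist_force: [4.5, 1.7, -2.5]
finger_gap: 0.0501
```

```bash
python3 -m pendant '[[[0.15,0,0],[0,0,0]],[[0,0,0],[0,0,0]]]';python3 -m pendant '[[[0.15,0,0],[0,0,0]],[[0,0,0],[0,0,0]],[[0,0,0],[0,0,0]]]'
```

```text
time_s: 8.05
position: [0.6035, 0.0011, 0.0249]
tool_rot: [3.049, 1.569, 0.077]
wrist_force: [1.5, 1.5, 12.9]
finger_gap: 0.0495
time_s: 8.43
position: [0.6035, 0.0011, 0.0249]
tool_rot: [3.059, 1.569, 0.087]
wrist_force: [-2.3, 1.4, 30.2]
finger_gap: 0.0498
```

The cube is home: z is 0.0249, as predicted, against a hard stop. I'll ease off, release, lift, and check while moving to the plate.

```bash
python3 -m pendant '[[[-0.3,0,0],[0,0,0]],[[0,0,0],[0,0,0]],[[0,0,0],[0,0,0]],[[0,0,0],[0,0,0]],[[0,0,0],[0,0,0]]]' 8; python3 -m pendant '[[[-4,0,0],[0,0,0]],[[-6,0,0],[0,0,0]],[[-6,0,2],[0,0,0]],[[-2,0,5],[0,0,0]],[[0,0,2],[0,0,0]],[[0,0,0],[0,0,0]],[[0,0,0],[0,0,0]]]';python3 - <<'E'
from h import *
q=cams.camera_params("wrist");im=cams.get_image("wrist")
np.save("w5.npy",q,allow_pickle=True)
u,v=proj(q,[[.603,.001,.06]])[0];print(u,v)
x0,y0=int(u)-75,max(0,int(v)-75)
c=im[y0:y0+150,x0:x0+150];cv2.imwrite("pics/w5c.png",cv2.resize(c,None,fx=4,fy=4,interpolation=3)[:,:,::-1]);print(x0,y0)
b=np.radians(-6.07)
go([.46,.25,.22],[-np.sin(b),np.cos(b)])
E
```

```text
time_s: 9.05
position: [0.6027, 0.001, 0.0248]
tool_rot: [-0.001, 1.57, -2.973]
wrist_force: [0.2, -0.4, -0.2]
finger_gap: 0.0797
time_s: 9.93
position: [0.5155, -0.0138, 0.2043]
tool_rot: [-3.023, 1.57, 0.289]
wrist_force: [0.5, -0.1, 0.6]
finger_gap: 0.0802
316.17968641863615 103.57891812658403
241 28
shift cm [ -1.59 -26.94   1.01] n 5.0
turn x 0.276 tilt [ 1.e-04  1.e-04 -1.e+00] j7 -1.48301718573311
```

View pics/w5c.png

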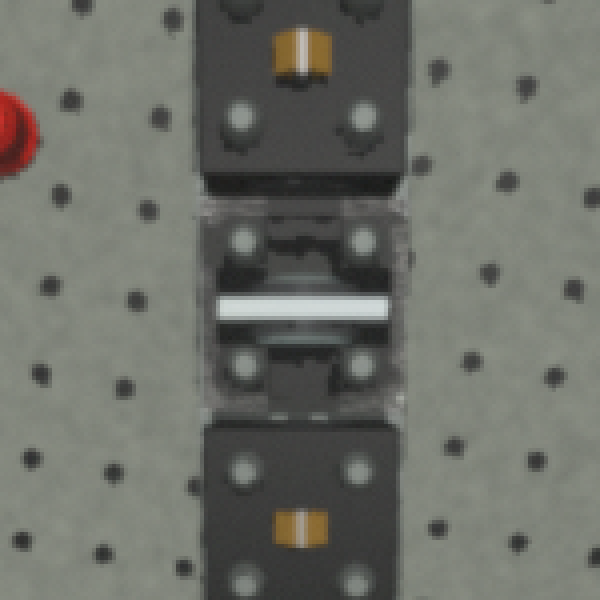

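The lens cube is seated level with its neighbours, with the bar (216–388, 308) square across the beam. On to the plate.

```bash
python3 -m pendant '[[[-0.5,-5.4,0.2],[0,0,0]],[[-0.5,-5.4,0.2],[0,0,0]],[[-0.6,-5.4,0.2],[0,0,0]],[[0,-5.4,0.2],[0,0,0]],[[0,-5.4,0.2],[0,0,0]],[[0,0,0],[0.14,0,0]],[[0,0,0],[0.136,0,0]],[[0,0,0],[0,0,0]]]'; python3 -m pendant '[[[0,0,0],[0,0,0]],[[0,0,0],[0,0,0]]]';python3 - <<'E'
from h import *
q=cams.camera_params("wrist");im=cams.get_image("wrist")
np.save("w6.npy",q,allow_pickle=True)
u,v=proj(q,[[.491,.258,.016]])[0];print(u,v)
x0,y0=max(0,int(u)-100),max(0,int(v)-100)
c=im[y0:y0+200,x0:x0+200];cv2.imwrite("pics/w6c.png",cv2.resize(c,None,fx=3,fy=3,interpolation=3)[:,:,::-1]);print(x0,y0)
go([.46,.25,.22])
E
```

```text
time_s: 10.98
position: [0.4593, 0.2511, 0.2197]
tool_rot: [0.94, 1.57, -2.306]
wrist_force: [-0.1, -0.1, -0.0]
finger_gap: 0.0799
time_s: 11.22
position: [0.4591, 0.2503, 0.2203]
tool_rot: [0.245, 1.571, -3.001]
wrist_force: [0.9, 0.0, -0.2]
finger_gap: 0.0798
306.7243470710654 156.413405126746
206 56
shift cm [ 0.03  0.01 -0.09] n 1.0
```

View pics/w6c.png

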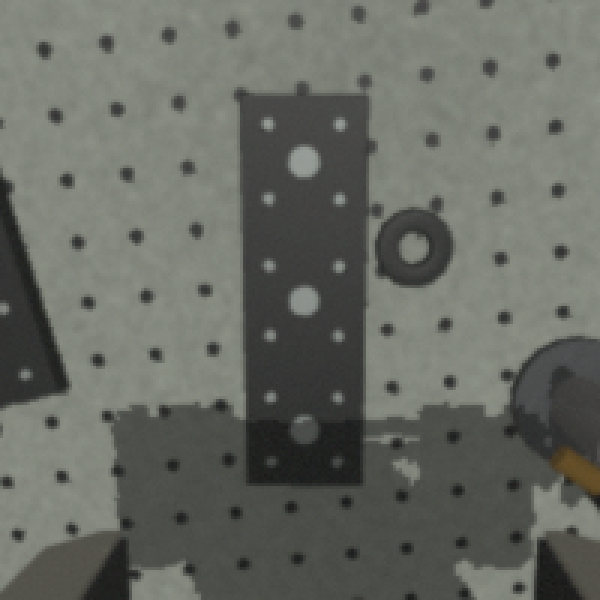

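Plate bays in the crop are at (304,162), (303,301) and (304,430); its corners are (240,94), (369,94), (248,485) and (363,485). The collar is at (414,247). Part of the mount's foot shows at (580,400).

Run:
```python
from h import *
q=np.load("w6.npy",allow_pickle=True).item()
f=lambda x,y,z:px(q,(206+x/3,56+y/3),z)
H=[f(304,162,.016),f(303,301,.016),f(304,430,.016)];C=np.array([f(*c,.016) for c in[(240,94),(369,94),(248,485),(363,485)]])
d=H[0]-H[2];a=np.arctan2(d[1],d[0]);e=C[0]+C[1]-C[2]-C[3];print(np.linalg.norm(d),np.degrees(a),np.degrees(np.arctan2(e[1],e[0])),np.linalg.norm(e)/2)
print('holes',np.array(H).round(4),'centre',C.mean(0).round(4))
m=(H[0]+H[1]+H[2]+C.mean(0))/4;a=np.arctan2(e[1],e[0]);u=np.array([np.cos(a),np.sin(a),0]);n=np.array([-u[1],u[0],0])
k=f(414,247,.012)-m;print('m',m,'collar along',k@u,'across',k@n,'foot',f(580,400,0))
t=m+u*.047;print(t);go([t[0],t[1],.1],n);go([t[0],t[1],.002],n)
```

```text
0.10835737191724445 -6.435364738276192 -6.271142511300547 0.15776096541639414
holes [[0.5448 0.2512 0.016 ]
 [0.4911 0.2577 0.016 ]
 [0.4372 0.2633 0.016 ]] centre [0.4913 0.2568 0.016 ]
m [0.49108012 0.25723842 0.016     ] collar along 0.02148972712526878 across -0.044579549476994454 foot [0.43397992 0.14261886 0.        ]
[0.53779888 0.25210443 0.016     ]
shift cm [12.03 -1.01 -7.8 ] n 3.0
turn x 0.0042 tilt [-0.  0. -1.] j7 -2.263798376410678
shift cm [21.83 -1.01 -7.8 ] n 4.0
turn x 0.0042 tilt [-0.  0. -1.] j7 -2.263798376410678
```

```bash
python3 -m pendant '[[[4,-0.5,-4],[0.004,0,0]],[[4,-0.51,-4.1],[0,0,0]],[[5,0,0],[0,0,0]],[[0,0,0],[0,0,0]],[[0,0,0],[0,0,0]],[[0,0,0],[0,0,0]]]' 6.6
python3 - <<'E'
from h import *
go([.5408,.2518,.003],[np.sin(np.radians(6.3)),np.cos(np.radians(6.3))])
E
```

```text
time_s: 12.02
position: [0.5413, 0.2522, 0.0926]
tool_rot: [-2.485, 1.568, 0.547]
wrist_force: [0.5, -0.7, 0.5]
finger_gap: 0.0661
shift cm [8.96 0.07 0.07] n 2.0
turn x 0.0002 tilt [ 0.0027  0.0017 -1.    ] j7 -2.1805881019824493
```

```bash
python3 -m pendant '[[[4.5,0,0],[0,0,0]],[[3.5,0,0],[0,0,0]],[[0.9,0,0],[0,0,0]],[[0,0,0],[0,0,0]],[[0,0,0],[0,0,0]]]';python3 -m pendant '[[[0,0,0],[0,0,0]],[[0,0,0],[0,0,0]],[[0,0,0],[0,0,0]],[[0,0,0],[0,0,0]],[[0,0,0],[0,0,0]]]' 4.0 50
```

```text
time_s: 12.65
position: [0.5414, 0.252, 0.0031]
tool_rot: [-2.541, 1.569, 0.49]
wrist_force: [-0.2, 0.7, -0.1]
finger_gap: 0.0661
time_s: 13.28
position: [0.5409, 0.2518, 0.0021]
tool_rot: [-2.442, 1.57, 0.589]
wrist_force: [-0.5, -0.2, 7.9]
finger_gap: 0.0498
```

```bash
python3 -m pendant '[[[-2,0,0],[0,0,0]],[[-4,0,0],[0,0,0]],[[-6,0,0],[0,0,0]],[[-6,0,0],[0,0,0]],[[0,0,0],[0,0,0]],[[0,0,0],[0,0,0]]]';python3 - <<'E'
from h import *
b=np.radians(9.6);go([.6523,.0094,.17],[-np.sin(b),np.cos(b)])
E
```

```text
time_s: 14.02
position: [0.5401, 0.2514, 0.1819]
tool_rot: [-2.356, 1.57, 0.675]
wrist_force: [-0.6, -1.3, -2.3]
finger_gap: 0.0501
shift cm [  1.19  22.82 -13.81] n 5.0
turn x -0.2777 tilt [ 3.e-04  3.e-04 -1.e+00] j7 -2.1828059193366554
```

```bash
python3 -m pendant '[[[0,4.56,-2.76],[0,0,0]],[[0,4.56,-2.76],[0,0,0]],[[0,4.56,-2.76],[0,0,0]],[[0,4.56,-2.76],[0,0,0]],[[0,4.56,-2.76],[0,0,0]],[[0,0,0],[-0.14,0,0]],[[0,0,0],[-0.138,0,0]],[[0,0,0],[0,0,0]]]';python3 -m pendant '[[[3,0,0],[0,0,0]],[[0,0,0],[0,0,0]],[[0,0,0],[0,0,0]]]';python3 - <<'E'
from h import *
b=np.radians(9.6);go([.6523,.0094,.09],[-np.sin(b),np.cos(b)])
im=cams.get_image("scene");p=cams.camera_params("scene")
u,v=map(int,proj(p,[[.61,.0,.1]])[0]);a=cv2.resize(im[v-40:v+40,u-50:u+50],None,fx=5,fy=5,interpolation=3)
w=cams.get_image("wrist");cv2.imwrite("pics/s7.png",np.vstack([np.hstack([a[:,:,::-1],np.zeros((400,300,3),np.uint8)]),np.hstack([w[200:,:,::-1],np.zeros((200,160,3),np.uint8)])]))
E
```

```text
time_s: 15.02
position: [0.6516, 0.0095, 0.1795]
tool_rot: [-0.213, 1.567, 3.095]
wrist_force: [0.4, -0.8, -1.8]
finger_gap: 0.0496
time_s: 15.4
position: [0.6526, 0.01, 0.1515]
tool_rot: [-0.001, 1.57, -2.976]
wrist_force: [1.2, -0.5, 0.0]
finger_gap: 0.0491
shift cm [6.15 0.06 0.04] n 1.0
turn x -0.0008 tilt [-6.e-04 -1.e-04 -1.e+00] j7 -1.5413818084879665
```

View pics/s7.png

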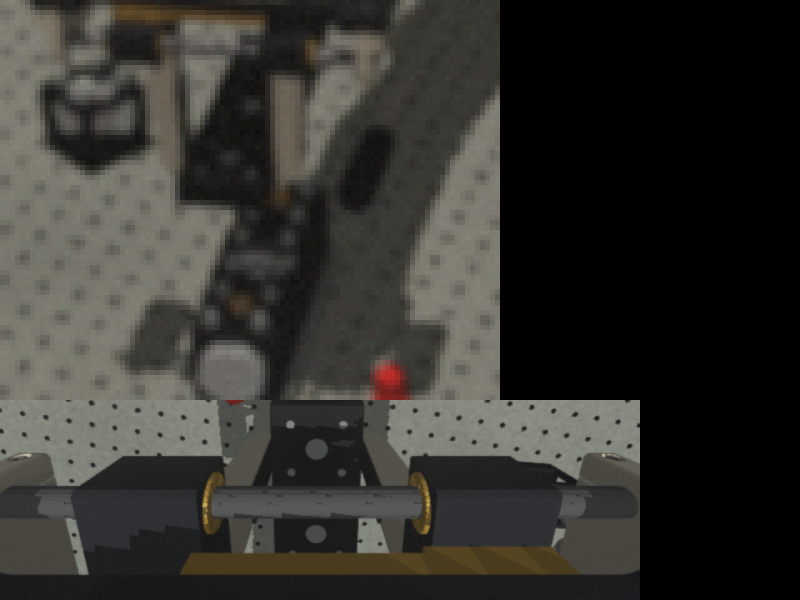

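The plate is held level. In the wrist view its far-bay hole is at (316,249) and the small holes are at (290,225) and (343,225). I'll check the grip offset from these.

Run:
```python
from h import *
q=cams.camera_params("wrist");s,r=pose();M=r.as_matrix();print(s['position'])
z=s['position'][2]+.014
for n,uv in[("hole far",(316,249)),("stud",(290,225)),("stud",(343,225)),("mid?",(316,334)),("s",(291,272)),("s",(343,272))]:
    print(n,(M.T@(px(q,uv,z)-s['position'])*1000).round(1))
```

```text
[0.65308686 0.00998729 0.15218849]
hole far [-14.   -0.1  -3.7]
stud [-14.  -14.  -17.6]
stud [-14.   14.3 -17.6]
mid? [-14.   -0.1  50.5]
s [-14.  -14.   10.1]
s [-14.   15.   10.1]
```

```bash
python3 -m pendant '[[[4,0.06,0.05],[0,0,0]],[[3,0,0],[0,0,0]],[[0,0,0],[0,0,0]],[[0,0,0],[0,0,0]],[[0,0,0],[0,0,0]]]';python3 - <<'E'
from h import *
b=np.radians(9.6);go([.6523,.0094,.071],[-np.sin(b),np.cos(b)])
E
```

```text
time_s: 16.12
position: [0.6532, 0.0092, 0.0831]
tool_rot: [3.048, 1.568, 0.074]
wrist_force: [1.2, 0.4, -0.8]
finger_gap: 0.0493
shift cm [ 1.21 -0.03  0.09] n 1.0
turn x 0.0001 tilt [ 2.4e-03  2.0e-04 -1.0e+00] j7 -1.5475741399807443
```

```bash
python3 -m pendant '[[[0.6,0,0.06],[0,0,0]],[[0.4,0,0],[0,0,0]],[[0,0,0],[0,0,0]],[[0,0,0],[0,0,0]]]';python3 -m pendant '[[[0.2,0,0],[0,0,0]],[[0,0,0],[0,0,0]]]';python3 -m pendant '[[[0.15,0,0],[0,0,0]],[[0,0,0],[0,0,0]]]'
```

```text
time_s: 16.62
position: [0.6517, 0.009, 0.0713]
tool_rot: [-0.116, 1.571, -3.09]
wrist_force: [-0.4, 0.7, -1.5]
finger_gap: 0.0492
time_s: 16.88
position: [0.6517, 0.0092, 0.0693]
tool_rot: [-1.472, 1.571, 1.838]
wrist_force: [0.6, 0.7, -0.2]
finger_gap: 0.0497
time_s: 17.12
position: [0.6519, 0.0092, 0.0682]
tool_rot: [-3.028, 1.57, 0.281]
wrist_force: [0.0, 0.4, 4.4]
finger_gap: 0.0495
```

```bash
python3 -m pendant '[[[-0.1,0,0],[0,0,0]],[[0,0,0],[0,0,0]],[[0,0,0],[0,0,0]],[[0,0,0],[0,0,0]]]' 8; python3 -m pendant '[[[-3,0,0],[0,0,0]],[[-2,0,0],[0,0,0]],[[0,0,2.5],[0,0,0]],[[0,0,2.5],[0,0,0]],[[0,0,0],[0,0,0]],[[0,0,0],[0,0,0]],[[0,0,0],[0,0,0]]]' - 30;python3 -m pendant '[[[0,0,0],[0,0,0]],[[0,0,0],[0,0,0]],[[0,0,0],[0,0,0]],[[0,0,0],[0,0,0]],[[0,0,0],[0,0,0]]]' 2
python3 - <<'E'
from h import *
b=np.radians(9.6);go([.6028,.001,.085],[-np.sin(b),np.cos(b)])
E
```

```text
time_s: 17.62
position: [0.6516, 0.009, 0.0688]
tool_rot: [0.066, 1.571, -2.907]
wrist_force: [-0.2, -0.9, 0.6]
finger_gap: 0.0795
time_s: 18.5
position: [0.6034, 0.001, 0.1188]
tool_rot: [-3.074, 1.57, 0.236]
wrist_force: [0.8, -0.4, -0.1]
finger_gap: 0.0802
time_s: 19.12
position: [0.6024, 0.0007, 0.1189]
tool_rot: [-0.087, 1.571, -3.061]
wrist_force: [-0.3, -0.1, -0.5]
finger_gap: 0.0345
shift cm [ 3.39 -0.03 -0.05] n 1.0
turn x 0.0002 tilt [-0. -0. -1.] j7 -1.5426752475743657
```

```bash
python3 -m pendant '[[[2.5,0,0],[0,0,0]],[[0.8,0,0],[0,0,0]],[[0,0,0],[0,0,0]],[[0,0,0],[0,0,0]]]';python3 -m pendant '[[[0.2,0,0],[0,0,0]],[[0,0,0],[0,0,0]]]';python3 -m pendant '[[[0.15,0,0],[0,0,0]],[[0,0,0],[0,0,0]]]';python3 -m pendant '[[[0.15,0,0],[0,0,0]],[[0,0,0],[0,0,0]]]'
```

```text
time_s: 19.62
position: [0.6027, 0.0007, 0.0864]
tool_rot: [3.035, 1.57, 0.061]
wrist_force: [-0.4, 0.4, -0.7]
finger_gap: 0.0204
time_s: 19.88
position: [0.6024, 0.0007, 0.0841]
tool_rot: [3.059, 1.57, 0.086]
wrist_force: [-0.1, 0.4, 0.1]
finger_gap: 0.0199
time_s: 20.12
position: [0.6026, 0.0006, 0.0827]
tool_rot: [2.849, 1.57, -0.125]
wrist_force: [-0.8, 0.6, 4.6]
finger_gap: 0.02
time_s: 20.38
position: [0.6028, 0.0006, 0.0823]
tool_rot: [2.951, 1.569, -0.023]
wrist_force: [-4.0, 0.1, 15.7]
finger_gap: 0.0199
```

```bash
python3 -m pendant '[[[0.05,0,0],[0,0,0]],[[0,0,0],[0,0,0]]]';python3 -m pendant '[[[0.1,0,0],[0,0,0]],[[0,0,0],[0,0,0]]]';python3 -m pendant '[[[0.1,0,0],[0,0,0]],[[0,0,0],[0,0,0]]]'
```

```text
time_s: 20.62
position: [0.6029, 0.0006, 0.0822]
tool_rot: [2.938, 1.569, -0.036]
wrist_force: [-4.7, 0.2, 20.9]
finger_gap: 0.0199
time_s: 20.88
position: [0.6033, 0.0008, 0.0802]
tool_rot: [3.051, 1.569, 0.077]
wrist_force: [0.8, -0.1, 8.4]
finger_gap: 0.0202
time_s: 21.12
position: [0.6026, 0.0007, 0.0787]
tool_rot: [3.075, 1.57, 0.101]
wrist_force: [0.1, -0.2, 2.1]
finger_gap: 0.0201
```

```bash
python3 -m pendant '[[[0.1,0,0],[0,0,0]],[[0,0,0],[0,0,0]]]';python3 -m pendant '[[[0.1,0,0],[0,0,0]],[[0,0,0],[0,0,0]]]';python3 -m pendant '[[[0.1,0,0],[0,0,0]],[[0,0,0],[0,0,0]]]';python3 -m pendant '[[[0.1,0,0],[0,0,0]],[[0,0,0],[0,0,0]]]'
```

```text
time_s: 21.38
position: [0.602, 0.0007, 0.077]
tool_rot: [-0.107, 1.57, -3.08]
wrist_force: [0.1, -0.3, 0.6]
finger_gap: 0.0202
time_s: 21.62
position: [0.6021, 0.0007, 0.0764]
tool_rot: [-0.075, 1.57, -3.049]
wrist_force: [-1.2, -0.3, 3.4]
finger_gap: 0.0199
time_s: 21.88
position: [0.6022, 0.0007, 0.0764]
tool_rot: [2.135, 1.571, -0.839]
wrist_force: [-4.2, -0.5, 13.8]
finger_gap: 0.0203
time_s: 22.12
position: [0.6022, 0.0007, 0.0763]
tool_rot: [2.834, 1.57, -0.14]
wrist_force: [-6.4, -0.7, 24.3]
finger_gap: 0.0199
```

The centre is on a hard stop at 0.0763 (home is 0.076). I'll press and probe each end too.

```bash
python3 -m pendant '[[[-0.9,0,0],[0,0,0]],[[0,0,2.7],[0,0,0]],[[0,0,2.6],[0,0,0]],[[0.5,0,0],[0,0,0]],[[0.1,0,0],[0,0,0]],[[0,0,0],[0,0,0]],[[0,0,0],[0,0,0]]]';python3 -m pendant '[[[0.1,0,0],[0,0,0]],[[0.1,0,0],[0,0,0]],[[0,0,0],[0,0,0]]]';python3 -m pendant '[[[-0.8,0,0],[0,0,0]],[[0,0,-5.3],[0,0,0]],[[0,0,-5.3],[0,0,0]],[[0.5,0,0],[0,0,0]],[[0.1,0,0],[0,0,0]],[[0,0,0],[0,0,0]],[[0,0,0],[0,0,0]]]';python3 -m pendant '[[[0.1,0,0],[0,0,0]],[[0.1,0,0],[0,0,0]],[[0,0,0],[0,0,0]]]'
```

```text
time_s: 23.0
position: [0.5507, -0.008, 0.0773]
tool_rot: [-3.012, 1.571, 0.298]
wrist_force: [0.3, 0.2, -0.3]
finger_gap: 0.0197
time_s: 23.38
position: [0.5505, -0.0081, 0.0763]
tool_rot: [3.017, 1.57, 0.043]
wrist_force: [-3.0, 0.1, 12.4]
finger_gap: 0.0201
time_s: 24.25
position: [0.6539, 0.0093, 0.0776]
tool_rot: [0.139, 1.57, -2.835]
wrist_force: [0.1, -0.2, 0.3]
finger_gap: 0.0199
time_s: 24.62
position: [0.6545, 0.0094, 0.0764]
tool_rot: [2.616, 1.571, -0.358]
wrist_force: [-2.6, -0.6, 9.3]
finger_gap: 0.0198
```

Both ends are also at 0.0763–0.0764, so the plate is flat and home. I'll retreat and take a last look.

```bash
python3 -m pendant '[[[-4,0,0],[0,0,0]],[[-6,0,0],[0,0,0]],[[-4,0,4],[0,0,0]],[[0,0,6],[0,0,0]],[[0,0,4],[0,0,0]],[[0,0,0],[0,0,0]],[[0,0,0],[0,0,0]]]';python3 - <<'E'
from h import *
w=cams.get_image("wrist");t=cams.get_image("top");np.save("w8.npy",cams.camera_params("wrist"),allow_pickle=True)
a=cv2.resize(t[130:250,190:500],(775,300),interpolation=3)
o=np.zeros((600,800,3),np.uint8);o[:300,:775]=a;o[300:,:480]=cv2.resize(w[:250,120:520],(480,300));cv2.imwrite("pics/f.png",o[:,:,::-1])
E
```

```text
time_s: 25.5
position: [0.5177, -0.0137, 0.2158]
tool_rot: [3.095, 1.569, 0.121]
wrist_force: [-0.3, 0.2, 0.5]
finger_gap: 0.0203
```

View pics/f.png

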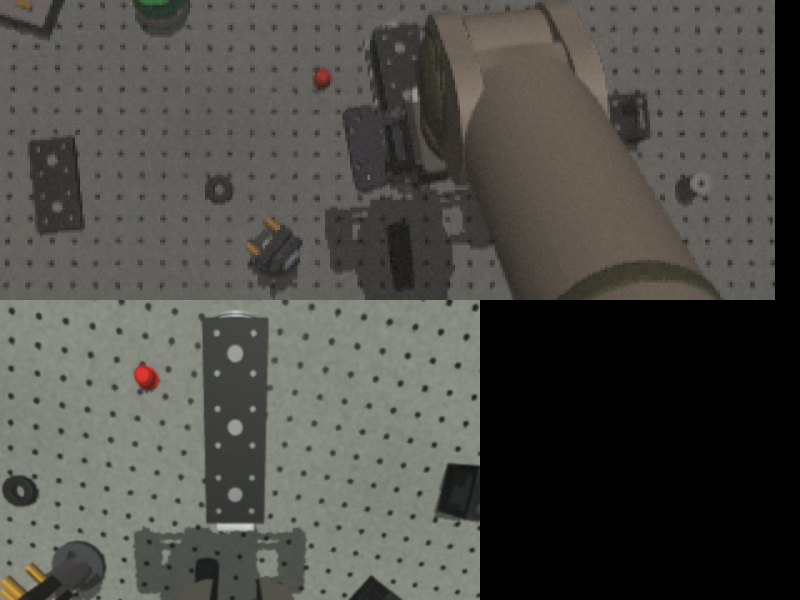

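The plate lies flat over all three cubes, with its bays at (235,353), (235,427) and (235,495) in the lower panel. The collar, cap, pillar and short plate have not moved. Handing in.

```bash
python3 -c "
from rig import ticket;print(ticket.finish_job())"
```

```text
the job is handed in; nothing more can be done
None
```

The lens cube is pressed home in the middle bay with its lens square across the beam. The long bridge plate is snapped down over all three cubes. I handed the job in at about 25.5 s, with the gripper clear of everything; the hand-in gives no verdict.

- **Lens cube:** it came to a hard stop at TCP z = 0.0249, the predicted home height. The picture afterwards showed its lens plate square and the cube level with its neighbours.
- **Bridge plate:** I set it on lightly, let go, then pressed with the fingertips. The top read 0.0763 at the centre, 0.0763 at the camera end and 0.0764 at the source end, against 0.076 expected for home, so it is flat.
- **Force:** the plate needed about 21 N at the centre before it moved, more than the stated 8–15 N. The seating checks reached about 30 N on the cube and 24 N on the plate, under the 40 N and 120 N limits.
- **Bystanders:** in the last picture the collar, dust cap, pillar, short plate and mirror mount looked unmoved. The empty cube was partly in view. The arm or framing hid the mirror cube and sample box and most of the jar, so I did not check those; no contact was felt on the way.

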